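# Hang the headset on the pull-out rail of the game cubby

### The job

Put the gaming headset away: pull the cubby's steel rail fully out by its end knob, then hang the headset by the crown of its headband over the rail, between knob and cubby, with one ear cup on each side. Lower it on gently rather than dropping it, leave it hanging straight and still with the rail still fully out, and do not disturb the other things on the tray.

Things in the scene. Friction and masses are not known exactly. Their poses are not given: they have to be found in the camera images.
- stand: Fixed wooden cubby, 150 deep x 90 wide x 250 mm high; a horizontal rail slides out of the board at the top of its front. Origin on the tray (z = 0) below the middle of the pulled-out rail; x runs along the rail from knob to cubby, z up. The cubby fills x = 65 to 215, y = -45 to 45 mm. Left or right on the tray, various yaws.
- rail (a joint): How far the rail is out, in m: 0 is in (knob centre 35 mm before the cubby's front), 0.095 fully out at its stop (knob at stand x = -65 mm). Slides along the stand's -x with about 2.5 N of friction and stays where left. The rail is a flat-topped steel bar 24 wide x 18 mm high, its axis 226 mm above the tray.
- knob (a point): Centre of the dark steel end knob of the rail, a disc 32 mm across and 16 mm thick with its axis along the rail (stand x); 226 mm above the tray, its top at 242 mm. Moves with the rail.
- hang (a point): Fixed point on the centre line of the top face of the pulled-out rail, midway between knob and cubby: stand x = 0, y = 0, 235 mm above the tray; axes as the stand's. This is where the crown belongs.
- headset: Loose black and grey headset, 0.25 kg, standing like an arch on its ear cups: 190 (y, cup to cup) x 70 x 190 mm high; origin under its middle. Cups 85 mm high, 108 mm clear between them. Crown: black block 32 (x) x 62 (y) x 22 mm, z = 168 to 190 mm, over the origin. Grip it across x by its upper 16 mm so the tips clear the rail.
- crown_under (a point): Centre of the underside of the headset's crown, 168 mm above the headset's origin; it rests on the rail when hung. Axes as the headset's.
- domino_box: Maple domino box with sliding top, 170 x 66 x 48 mm; origin at the centre of its underside. Leave alone.
- spinner: Round white board 72 mm across with an orange arrow on a centre pivot, 16 mm high; origin under its centre. Leave alone.
- tumbler: Glass tumbler 72 mm across, 85 mm high, standing; origin under its centre. Leave alone.
- die0: Ivory-coloured die, 18 mm cube; origin at the centre of its underside. Leave alone.
- die1: The other ivory-coloured die, 18 mm cube; origin at the centre of its underside. Leave alone.
- card_box: Flat box of playing cards, 64 x 92 x 20 mm; origin at the centre of its underside. Leave alone.
- dice_cup: Dark wooden dice cup, 80 mm across, 95 mm high, standing; origin under its centre. Leave alone.
Mind the look-alikes: they are no part of the job. What is shaped like the headset but purple or red is not meant.

How it is judged:
On the way, in this order (a step that is already met when the one before it is completed fails the run):
1. the rail is pulled fully out (within 10 mm of its stop) (value of joint rail above 0.085 m), for 0.2 s.
2. the headset's crown rests on the rail (x of crown_under in the frame of hang between -0.04 and 0.04 m and y of crown_under in the frame of hang between -0.03 and 0.03 m and z of crown_under in the frame of hang between -0.008 and 0.012 m and angle between headset's own z axis and vertical below 0.25 rad and angle between the x axis of headset and the x axis of hang, either way round below 0.3 rad and contact force between headset and stand above 0.5 N and value of joint rail above 0.085 m), for 0.2 s.
At the end, for the whole second after the job is handed in: Rail within 10 mm of its stop; headset at rest on it, crown underside on the rail (within 40 mm of its middle lengthwise, 30 mm sideways, -8 to +12 mm in height), band width within 0.3 rad of the rail's direction, within 0.25 rad of upright (all of step 2 and linear speed of headset below 0.03 m/s and angular speed of headset below 0.3 rad/s); the robot touches nothing.
It fails at once if another thing on the tray is disturbed (moved more than 30 mm) (distance of any of domino_box, spinner, tumbler, die0, die1, card_box, dice_cup from where it was at the start of the episode above 0.03 m).
It fails at once if the headset is dropped onto the rail (faster than 0.6 m/s within 40 mm of its place) (distance between crown_under and hang below 0.04 m and linear speed of headset above 0.6 m/s).
It fails at once if the headset strikes the rail or cubby hard (over 35 N) (contact force between headset and stand above 35 N).
It also fails if it takes over 67 s, if anything falls off the work surface, if the arm or the gripper's body presses on something with over 40 N, if the wrist force passes 120 N, or if a joint passes its speed limit or range.

### The arm

A 6-joint arm with a two-finger parallel gripper is mounted at the origin on the work surface. World frame = base frame: x ahead of the robot, y to its left, z up, the work surface at z = 0. Lengths are in m, angles in rad, forces in N, time in s.
With the tool pointing down it reaches from about 0.3 to 0.875 m from the base axis. Payload 6.4 kg.
Tool frame: the origin (TCP) lies at the very end of the fingers, on their centre line; the grasp point (between the pads) lies 19 mm behind it; z points along the fingers, y is the direction in which the jaws open and shut (so a half turn about z gives the same grasp; the last joint's range is limited). The gripper opens to 85 mm and grips with 20 to 120 N. Pads are 22 mm wide; open, the fingers measure 114 mm over their backs; the gripper's body (76 mm by 85 mm) begins 54 mm behind the grasp point. The pads swing forward as they close: fully open they stand 13 mm farther back than shut.
Start: joints at [0.957, 0.181, 1.607, -0, 1.354, -0.206], TCP at [0.228, 0.528, 0.231] pointing down, gripper open.
Joint ranges: [-2.99, 2.99], [-0.89, 2.07], [0.3, 2.58], [-1.14, 4.28], [0, 2.63], [-3.12, 3.12]. Speed limits (rad/s): [2.57, 2.57, 3.01, 3.14, 3.14, 3.14].

### API

Orientations are given as a unit quaternion [w, x, y, z].
In Python, from bench import ctrl gives the robot as it stands.
- The arm moves only by the shell command python3 -m jog 'ROWS' [OPENING]. ROWS is JSON, a list of rows, each an object with "delta_pos": the shift along the tool's x, y, z in mm, a list of three; "spin": the turn about the tool's z in degrees. A call has 1 to 20 rows; each row is the pose to reach, as a shift and turn from the pose commanded when the call began, along the tool's axes at that moment; what a row does not reach only later rows make up. A row lasts 1/8 s, in which the tool goes at most 62.5 mm and 10.7 degrees, less where a joint would pass 70% of its speed; a pose out of reach is approached as far as the arm can. A call with a gripper value outside its range is refused whole. OPENING is the closure, from 0 (fully open) to 1 (shut), set as the call begins (- or left out, the last holds). The fingers move at their own pace and stop on an object; the grip force is fixed at half the most. Time passes only in rows, so rows that repeat a pose let the fingers close. It gives the time, the measured TCP pose, the force and the opening at its end, in the units of the state.
- ctrl.get_obs(): the state, without advancing time (a new reading comes with each control period).
- ctrl.camera(name): name is "scene" or "top" or "wrist"; returns (picture, depth): 420x560x3 uint8, blue, green, red; 420x560 float32, m along the optical axis (not along the pixel's ray), 0 where there is no reading.
- ctrl.get_calibration(name): a dict with "vfov" (degrees; the focal length in pixels is half the picture's height over the tangent of half this angle, whatever the lens; pixels are square), "cx", "cy" (the principal point, pixels), "extrinsics" (4x4, takes a point from world to camera coordinates). Camera axes: x right, y down, z forward; pixel columns grow to the right and rows downward; lengths in m; the calibration is good to about 2 mm. A picture is of the moment at which its call begins: read the wrist's pose just before it. get_calibration takes no time and is no camera call; for the wrist camera it gives the pose at the moment of the call.
- ctrl.hand_in(): hands the job in, once; it reports no verdict.
The state is a dict: "time_s": time; "q": joint angles; "dq": joint speeds; "joint_efforts": joint torques, N m; "eef_pos": TCP position; "eef_rot": TCP orientation; "wrist_force": force on the tool from outside, world axes, zero at the start; "torque": the same for the moment, N m; "opening": opening from 0.0 (shut) to 1.0 (fully open).
Only numpy, scipy, OpenCV 4.12 (cv2) and the standard library are available. Lean on these libraries where they do the work, as an engineer would, in place of code of your own. Each camera call takes 0.05 s, during which the arm holds its last target. There are 200 camera calls.

## Working session

There is one attempt and no reset: what is moved stays moved. The work goes in short steps, Python scripts to look and compute and a shell command to move; the robot and the scene stay as the last step left them, time stands still between calls to the robot, and variables do not carry over. Pictures are saved under pics/ and viewed, and the job is handed in when it is done.

```bash
mkdir -p pics; ls; cat > h.py <<'E'
import numpy as np,cv2
from bench import ctrl
def snap(n,f):
    c=ctrl.get_calibration(n); im,d=ctrl.camera(n); cv2.imwrite(f'pics/{f}.png',im); np.savez(f'pics/{f}.npz',im=im,d=d,E=c['extrinsics'],k=[210/np.tan(np.radians(c['vfov'])/2),c['cx'],c['cy']]); return im,d
def load(f):
    z=np.load(f'pics/{f}.npz'); return z['im'],z['d'],z['E'],z['k']
def cloud(f):
    im,d,E,(F,cx,cy)=load(f); v,u=np.mgrid[:420,:560]
    P=np.stack([(u-cx)/F*d,(v-cy)/F*d,d],-1); return (P-E[:3,3])@E[:3,:3]
def ray(f,u,v,z):
    im,d,E,(F,cx,cy)=load(f); R=E[:3,:3]; o=-R.T@E[:3,3]; r=R.T@np.array([(u-cx)/F,(v-cy)/F,1]); return o+r*(z-o[2])/r[2]
E
python3 - <<'E'
from h import *
for n in ('scene','top','wrist'): snap(n,n+'0'); print(ctrl.get_calibration(n))
print(ctrl.get_obs())
E
```

```text
pics
{'vfov': 48.23011897682524, 'cx': 271.16556654827497, 'cy': 204.8289813436521, 'extrinsics': array([[ 0.5345161 ,  0.84506954,  0.01224768, -0.29551935],
       [ 0.58791626, -0.36137486, -0.7237145 , -0.19351339],
       [-0.60716308,  0.39403766, -0.6899908 ,  1.78056209],
       [ 0.        ,  0.        ,  0.        ,  1.        ]])}
{'vfov': 51.920489169252285, 'cx': 280.8678216057244, 'cy': 207.01688110189897, 'extrinsics': array([[ 1.32919344e-03, -9.99956075e-01,  9.27799244e-03,
         8.90069268e-03],
       [-9.93857558e-01, -2.34766734e-03, -1.10641960e-01,
         5.14236613e-01],
       [ 1.10658882e-01, -9.07393834e-03, -9.93817023e-01,
         1.53046438e+00],
       [ 0.00000000e+00,  0.00000000e+00,  0.00000000e+00,
         1.00000000e+00]])}
{'vfov': 62.343303081183144, 'cx': 280.5616154010463, 'cy': 214.4694424756544, 'extrinsics': array([[ 3.96341950e-01,  9.18102463e-01, -9.62175701e-04,
        -5.73396546e-01],
       [ 8.76010165e-01, -3.77856731e-01,  2.99717337e-01,
        -3.91431234e-02],
       [ 2.74807660e-01, -1.19633429e-01, -9.54027564e-01,
         3.79956073e-01],
       [ 0.00000000e+00,  0.00000000e+00,  0.00000000e+00,
         1.00000000e+00]])}
{'time_s': 0.15, 'q': array([ 9.56717811e-01,  1.81397449e-01,  1.60773922e+00,  7.25213485e-06,
        1.35380614e+00, -2.06279910e-01]), 'dq': array([ 0.00020351, -0.0035459 , -0.00246554, -0.00110851,  0.00102024,
        0.00053855]), 'joint_efforts': array([ 2.09082515e-03, -4.45266366e+01, -3.51692426e+01, -1.09050927e-04,
        5.86980794e-03, -3.14695444e-05]), 'eef_pos': array([0.22777041, 0.52752018, 0.23059479]), 'eef_rot': array([-2.72450259e-04,  2.02490108e-01,  9.79284075e-01, -6.17668223e-04]), 'wrist_force': array([-0.09035484, -0.64399547,  0.39462257]), 'torque': array([ 0.03764677,  0.02247215, -0.05580163]), 'opening': 1.0003091827932074}
```

View pics/scene0.png

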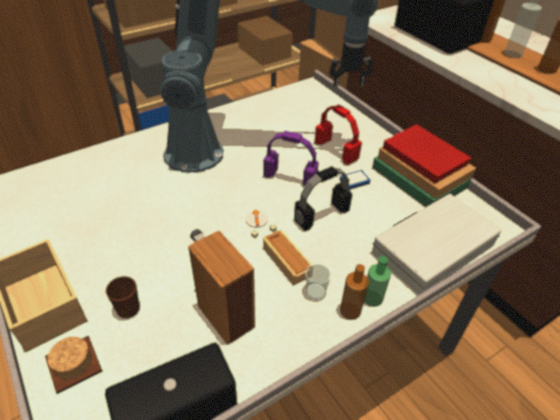

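View pics/top0.png

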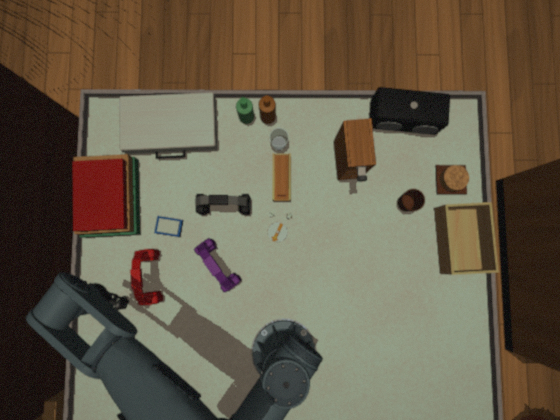

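The black/grey headset is at top px (223,204) and scene (325,195). Look-alikes are purple at top (217,265) and red at top (145,277). The cubby is at top (357,150), with its knob at about (362,172).

```bash
python3 - <<'E'
from h import *
P=cloud('top0'); im=load('top0')[0]
def rep(n,u0,u1,v0,v1,z0,z1):
    Q=P[v0:v1,u0:u1]; m=(Q[...,2]>z0)&(Q[...,2]<z1); q=Q[m]
    if len(q)<5: print(n,len(q)); return
    r=cv2.minAreaRect((q[:,:2]*1000).astype(np.float32)); print(n,len(q),q.mean(0).round(4),'rect',np.round(r[0],1),np.round(r[1],1),round(r[2],1),'z',np.percentile(q[:,2],[5,50,95]).round(3))
rep('headset all',185,265,185,225,.03,.25)
rep('crown',185,265,185,225,.18,.2)
rep('cubby top',320,385,105,190,.24,.26)
rep('knob/rail',340,385,150,200,.215,.247)
Pw=cloud('scene0')
q=Pw.reshape(-1,3)
for n,c,z0,z1 in(('cubby sc',(.72,-.2),.24,.26),('knob sc',(.6,-.2),.2,.247),('crown sc',(.55,.13),.18,.2)):
    m=(abs(q[:,0]-c[0])<.15)&(abs(q[:,1]-c[1])<.12)&(q[:,2]>z0)&(q[:,2]<z1); s=q[m]
    if len(s)>4: r=cv2.minAreaRect((s[:,:2]*1000).astype(np.float32)); print(n,len(s),s.mean(0).round(4),np.round(r[0],1),np.round(r[1],1),round(r[2],1))
a=cv2.resize(im[90:240,170:420],None,fx=3,fy=3,interpolation=2); cv2.imwrite('pics/c1.png',a)
b=load('scene0')[0]; cv2.imwrite('pics/c2.png',cv2.resize(b[120:320,170:370],None,fx=3,fy=3,interpolation=2))
E
```

```text
headset all 793 [0.5166 0.2088 0.1343] rect [519.8 215.5] [ 69.7 189.2] 0.1 z [0.055 0.154 0.192]
crown 213 [0.5202 0.217  0.189 ] rect [520.3 220.9] [30.5 82. ] 0.4 z [0.182 0.189 0.194]
cubby top 1373 [ 0.6919 -0.2337  0.2494] rect [ 673.7 -236.2] [196.4  92. ] 6.0 z [0.244 0.249 0.254]
knob/rail 295 [ 0.6206 -0.236   0.2376] rect [ 624.4 -235.9] [96.7 99.6] 86.4 z [0.222 0.238 0.247]
cubby sc 2118 [ 0.7017 -0.2372  0.2504] [ 675.6 -237.4] [196.3  91. ] 5.0
knob sc 428 [ 0.6594 -0.2689  0.2286] [ 662.1 -240.7] [174.1  86.7] 4.6
crown sc 210 [0.5262 0.2109 0.1887] [523.9 206.4] [82.4 34.6] 89.7
```

View pics/c1.png

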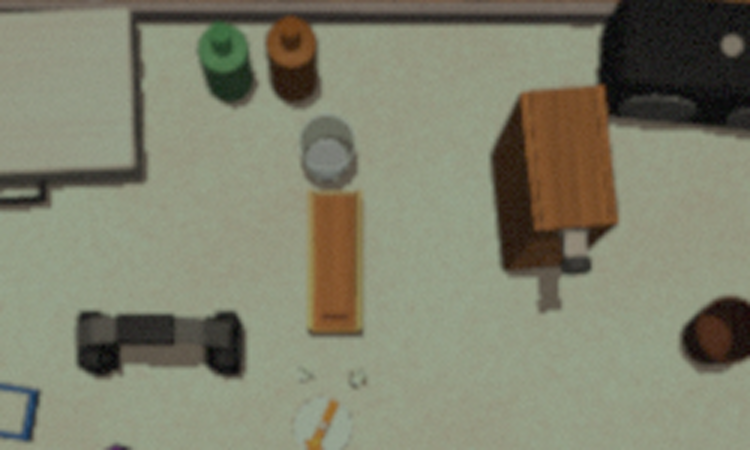

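View pics/c2.png

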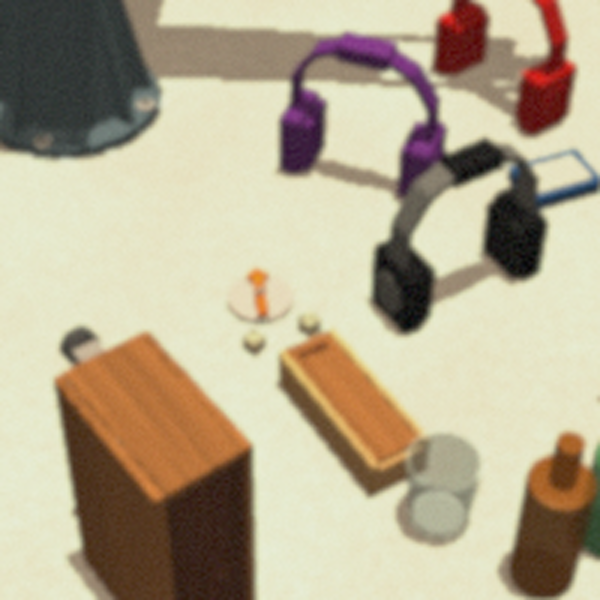

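```bash
cat >> h.py <<'E'
from scipy.spatial.transform import Rotation as Ro
def go(x,y,z,yaw):
    o=ctrl.get_obs(); w,a,b,c=o['eef_rot']; R=Ro.from_quat([a,b,c,w]).as_matrix()
    d=R.T@(np.array([x,y,z])-o['eef_pos'])*1000; cur=np.degrees(np.arctan2(R[1,1],R[0,1])); s=(cur-yaw+90)%180-90
    print('t',o['time_s'],'pos',o['eef_pos'].round(4),'tooly yaw',cur.round(2),'delta',d.round(1),'spin',round(s,1),'f',o['wrist_force'].round(1),'open',round(o['opening'],3))
E
python3 - <<'E'
from h import *
go(.57,-.245,.35,95.5); go(.228,.528,.35,95.5)
E
```

```text
t 0.15 pos [0.2278 0.5275 0.2306] tooly yaw 66.63 delta [-620.5 -573.6 -118.8] spin -28.9 f [-0.1 -0.6  0.4] open 1.0
t 0.15 pos [0.2278 0.5275 0.2306] tooly yaw 66.63 delta [   0.     0.4 -119.4] spin -28.9 f [-0.1 -0.6  0.4] open 1.0
```

```bash
python3 -m jog '[{"delta_pos":[0,0,-60],"spin":0},{"delta_pos":[0,0,-119],"spin":0},{"delta_pos":[-620,-574,-119],"spin":-29},{"delta_pos":[-620,-574,-119],"spin":-29},{"delta_pos":[-620,-574,-119],"spin":-29},{"delta_pos":[-620,-574,-119],"spin":-29},{"delta_pos":[-620,-574,-119],"spin":-29},{"delta_pos":[-620,-574,-119],"spin":-29},{"delta_pos":[-620,-574,-119],"spin":-29},{"delta_pos":[-620,-574,-119],"spin":-29},{"delta_pos":[-620,-574,-119],"spin":-29},{"delta_pos":[-620,-574,-119],"spin":-29},{"delta_pos":[-620,-574,-119],"spin":-29},{"delta_pos":[-620,-574,-119],"spin":-29},{"delta_pos":[-620,-574,-119],"spin":-29},{"delta_pos":[-620,-574,-119],"spin":-29},{"delta_pos":[-620,-574,-119],"spin":-29},{"delta_pos":[-620,-574,-119],"spin":-29},{"delta_pos":[-620,-574,-119],"spin":-29}]'
python3 - <<'E'
from h import *
go(.585,-.245,.35,95.5); snap('wrist','w1')
P=cloud('w1').reshape(-1,3)
for n,z0,z1,x1 in(('top',.245,.256,2),('knob',.236,.2435,.6)):
    s=P[(P[:,2]>z0)&(P[:,2]<z1)&(P[:,0]<x1)&(abs(P[:,1]+.24)<.1)]
    if len(s)>4: r=cv2.minAreaRect((s[:,:2]*1000).astype(np.float32)); print(n,len(s),s.mean(0).round(4),np.round(r[0],1),np.round(r[1],1),round(r[2],1))
E
```

```text
time_s: 2.52
eef_pos: [0.5694, -0.2437, 0.3507]
eef_rot: [0.0, -0.05, 0.999, -0.0]
wrist_force: [0.1, 0.4, -0.7]
opening: 0.998
t 2.525 pos [ 0.5694 -0.2437  0.3507] tooly yaw 95.71 delta [-15.4  -2.9   0.7] spin 0.2 f [ 0.1  0.4 -0.7] open 0.998
top 12078 [ 0.6694 -0.2392  0.2504] [ 675.8 -238.7] [111.5  90.1] 4.9
knob 698 [ 0.5844 -0.2466  0.2398] [ 588.2 -246.2] [24.2 25.9] 3.2
```

View pics/w1.png

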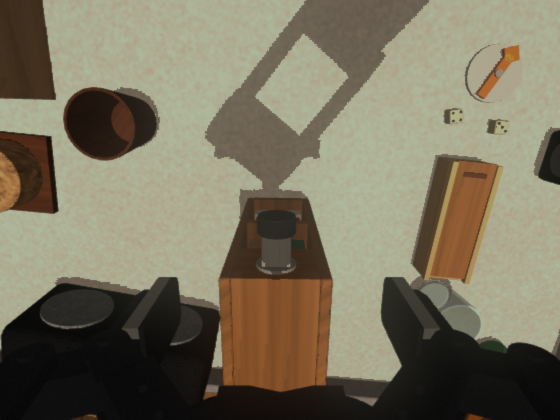

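The wrist view shows the knob at px (277,225) in front of the cubby top. That puts the knob at (0.5855,-0.2465) with rail yaw 4.9°, and it agrees with the top and scene estimates.

```bash
python3 - <<'E'
from h import *
go(.5855,-.2465,.208,94.9)
E
```

```text
t 2.575 pos [ 0.5695 -0.2437  0.3508] tooly yaw 95.72 delta [-15.6  -4.4 142.8] spin 0.8 f [-0.4 -0.6  0.7] open 0.999
```

```bash
python3 -m jog '[{"delta_pos":[-15.6,-4.4,0],"spin":0.8},{"delta_pos":[-15.6,-4.4,50],"spin":0.8},{"delta_pos":[-15.6,-4.4,90],"spin":0.8},{"delta_pos":[-15.6,-4.4,120],"spin":0.8},{"delta_pos":[-15.6,-4.4,135],"spin":0.8},{"delta_pos":[-15.6,-4.4,143],"spin":0.8},{"delta_pos":[-15.6,-4.4,143],"spin":0.8}]' 0 && python3 -m jog '[{"delta_pos":[0,0,0],"spin":0},{"delta_pos":[0,0,0],"spin":0},{"delta_pos":[0,0,0],"spin":0},{"delta_pos":[0,0,0],"spin":0},{"delta_pos":[0,0,0],"spin":0},{"delta_pos":[0,0,0],"spin":0},{"delta_pos":[0,0,0],"spin":0},{"delta_pos":[0,0,0],"spin":0}]' 1; python3 -c "
from h import *
go(.4911,-.2546,.207,94.9)"
```

```text
time_s: 3.45
eef_pos: [0.5858, -0.2478, 0.208]
eef_rot: [0.0, -0.042, 0.999, -0.0]
wrist_force: [-0.2, 0.8, 1.1]
opening: 1.001
time_s: 4.45
eef_pos: [0.5858, -0.2457, 0.2086]
eef_rot: [0.0, -0.043, 0.999, 0.002]
wrist_force: [-2.5, 8.0, 7.3]
opening: 0.349
t 4.45 pos [ 0.5858 -0.2457  0.2086] tooly yaw 94.88 delta [95.2 -0.8  1.5] spin -0.0 f [-2.5  8.   7.3] open 0.349
```

```bash
python3 -m jog '[{"delta_pos":[8,1,0],"spin":0},{"delta_pos":[20,1,0],"spin":0},{"delta_pos":[35,1,0],"spin":0},{"delta_pos":[50,1,0],"spin":0},{"delta_pos":[65,1,0],"spin":0},{"delta_pos":[78,1,0],"spin":0},{"delta_pos":[86,1,0],"spin":0},{"delta_pos":[91,1,0],"spin":0},{"delta_pos":[94,1,0],"spin":0},{"delta_pos":[96,1,0],"spin":0},{"delta_pos":[96,1,0],"spin":0},{"delta_pos":[96,1,0],"spin":0}]'; python3 -c "
from h import *
go(.4911,-.2546,.207,94.9);snap('wrist','w2');snap('scene','s2')"
```

```text
time_s: 5.95
eef_pos: [0.4929, -0.2538, 0.2086]
eef_rot: [0.004, -0.042, 0.999, 0.0]
wrist_force: [12.4, 5.8, 0.9]
opening: 0.35
t 5.95 pos [ 0.4929 -0.2538  0.2086] tooly yaw 94.86 delta [ 1.9 -0.6  1.6] spin -0.0 f [12.4  5.8  0.9] open 0.35
```

View pics/w2.png

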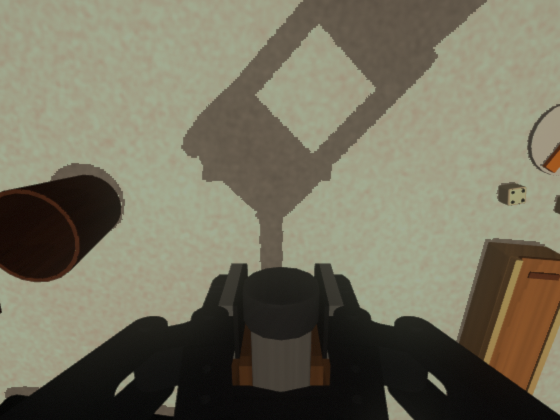

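The knob sits between the pads, the TCP has moved 93 mm, and the 12 N pull says the rail is at its stop. Next I release it and rise.

```bash
python3 -m jog '[{"delta_pos":[-1,0,0],"spin":0},{"delta_pos":[-1,0,0],"spin":0},{"delta_pos":[-1,0,0],"spin":0},{"delta_pos":[-1,0,0],"spin":0},{"delta_pos":[-1,0,0],"spin":0},{"delta_pos":[-1,0,-20],"spin":0},{"delta_pos":[-1,0,-50],"spin":0},{"delta_pos":[-1,0,-100],"spin":0},{"delta_pos":[-1,0,-150],"spin":0},{"delta_pos":[-1,0,-150],"spin":0}]' 0; python3 -c "
from h import *
go(.515,.215,.36,0);snap('wrist','w3')
P=cloud('w3').reshape(-1,3)
for n,z0,z1,x1 in(('top',.245,.256,2),('knob',.236,.2435,.51),('rail',.23,.237,.58)):
    s=P[(P[:,2]>z0)&(P[:,2]<z1)&(P[:,0]<x1)&(abs(P[:,1]+.24)<.1)]
    if len(s)>4: r=cv2.minAreaRect((s[:,:2]*1000).astype(np.float32)); print(n,len(s),s.mean(0).round(4),np.round(r[0],1),np.round(r[1],1),round(r[2],1))
"
```

```text
time_s: 7.3
eef_pos: [0.4923, -0.2561, 0.3627]
eef_rot: [0.003, -0.042, 0.999, -0.003]
wrist_force: [0.4, -1.1, -0.1]
opening: 0.998
t 7.3 pos [ 0.4923 -0.2561  0.3627] tooly yaw 94.83 delta [-62.3 467.5  -0. ] spin -85.2 f [ 0.4 -1.1 -0.1] open 0.998
top 4043 [ 0.6393 -0.2421  0.2502] [ 643.4 -241.6] [46.7 90.2] 4.9
knob 681 [ 0.4925 -0.2547  0.2398] [ 497.1 -254.2] [26.8 25.3] 3.7
rail 2590 [ 0.5344 -0.251   0.2353] [ 532.  -251.7] [97.5 30.6] 4.1
```

View pics/w3.png

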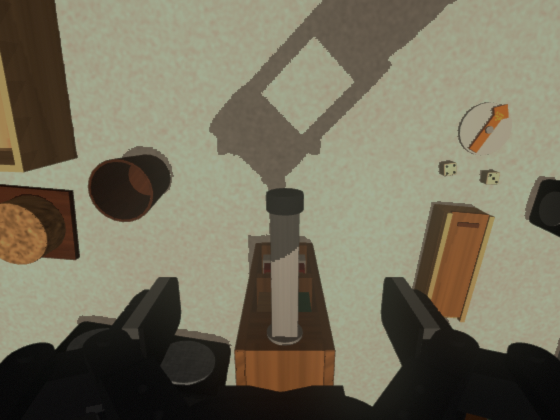

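Rail is out: the knob has moved 92 mm to (0.4925,-0.255). Hang point is about (0.5555,-0.2495). I go over the headset with spin +95, which keeps joint 6 in range later.

```bash
python3 -m jog '[{"delta_pos":[-62,467,0],"spin":95},{"delta_pos":[-62,467,0],"spin":95},{"delta_pos":[-62,467,0],"spin":95},{"delta_pos":[-62,467,0],"spin":95},{"delta_pos":[-62,467,0],"spin":95},{"delta_pos":[-62,467,0],"spin":95},{"delta_pos":[-62,467,0],"spin":95},{"delta_pos":[-62,467,0],"spin":95},{"delta_pos":[-62,467,0],"spin":95},{"delta_pos":[-62,467,0],"spin":95},{"delta_pos":[-62,467,0],"spin":95},{"delta_pos":[-62,467,0],"spin":95}]'; python3 -c "
from h import *
snap('wrist','w4')
P=cloud('w4').reshape(-1,3)
for n,z0,z1 in(('crown',.183,.196),('all',.02,.2)):
    s=P[(P[:,2]>z0)&(P[:,2]<z1)&(abs(P[:,0]-.52)<.07)&(abs(P[:,1]-.215)<.13)]
    if len(s)>4: r=cv2.minAreaRect((s[:,:2]*1000).astype(np.float32)); print(n,len(s),s.mean(0).round(4),np.round(r[0],1),np.round(r[1],1),round(r[2],1),np.percentile(s[:,2],[5,50,95]))
go(.52,.215,.179,0);
"
```

```text
time_s: 8.85
eef_pos: [0.5129, 0.2154, 0.3563]
eef_rot: [-0.0, 0.708, 0.707, -0.001]
wrist_force: [-0.4, -0.2, -0.4]
opening: 1.0
crown 2321 [0.5217 0.2166 0.1902] [522.  216.6] [65.1 31.4] 89.6 [0.18894979 0.19034376 0.19151489]
all 6903 [0.5207 0.231  0.1499] [521.7 216.6] [188.3  69.8] 89.7 [0.07820526 0.17325992 0.19110007]
t 8.9 pos [0.513  0.2153 0.3566] tooly yaw -0.1 delta [ -0.3   7.2 177.6] spin -0.1 f [-0.1 -0.2 -0.8] open 1.003
```

View pics/w4.png

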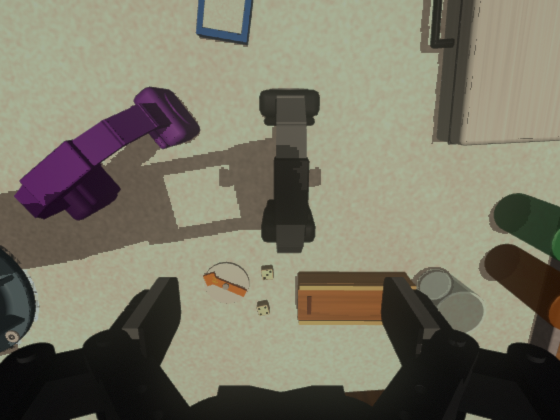

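Black crown is at px (290,185), standing clear. I descend to TCP z 0.175 and grip.

```bash
python3 -m jog '[{"delta_pos":[1.2,9,50],"spin":0},{"delta_pos":[1.2,9,100],"spin":0},{"delta_pos":[1.2,9,140],"spin":0},{"delta_pos":[1.2,9,165],"spin":0},{"delta_pos":[1.2,9,177],"spin":0},{"delta_pos":[1.2,9,181.5],"spin":0},{"delta_pos":[1.2,9,181.5],"spin":0}]' 0 && python3 -m jog '[{"delta_pos":[0,0,0],"spin":0},{"delta_pos":[0,0,0],"spin":0},{"delta_pos":[0,0,0],"spin":0},{"delta_pos":[0,0,0],"spin":0},{"delta_pos":[0,0,0],"spin":0},{"delta_pos":[0,0,0],"spin":0},{"delta_pos":[0,0,0],"spin":0},{"delta_pos":[0,0,0],"spin":0}]' 1 && python3 -m jog '[{"delta_pos":[0,0,-5],"spin":0},{"delta_pos":[0,0,-20],"spin":0},{"delta_pos":[0,0,-50],"spin":0},{"delta_pos":[0,0,-85],"spin":0},{"delta_pos":[0,0,-115],"spin":0},{"delta_pos":[0,0,-125],"spin":0},{"delta_pos":[0,0,-125],"spin":0},{"delta_pos":[0,0,-125],"spin":0}]' ; python3 -c "
from h import *
snap('wrist','w5');snap('scene','s5')
go(.555,-.25,.3,4.9); go(.41,-.262,.3,4.9)
"
```

```text
time_s: 9.78
eef_pos: [0.5227, 0.2169, 0.1766]
eef_rot: [0.0, 0.708, 0.706, 0.001]
wrist_force: [-0.1, -0.2, 0.2]
opening: 1.001
time_s: 10.78
eef_pos: [0.5226, 0.2171, 0.1765]
eef_rot: [0.0, 0.708, 0.706, 0.0]
wrist_force: [-1.5, 0.0, 5.5]
opening: 0.358
time_s: 11.78
eef_pos: [0.5214, 0.2168, 0.2991]
eef_rot: [-0.001, 0.708, 0.706, -0.001]
wrist_force: [0.7, -0.6, -2.7]
opening: 0.353
t 11.875 pos [0.5215 0.2168 0.2991] tooly yaw -0.17 delta [-466.7   34.9   -0.7] spin -5.1 f [-0.8  0.  -1.9] open 0.356
t 11.875 pos [0.5215 0.2168 0.2991] tooly yaw -0.17 delta [-4.791e+02 -1.101e+02 -3.000e-01] spin -5.1 f [-0.8  0.  -1.9] open 0.356
```

View pics/w5.png

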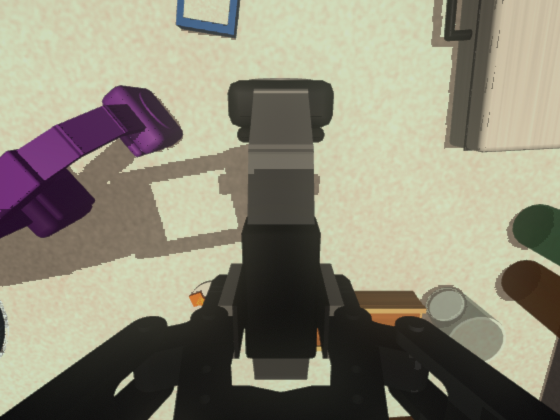

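View pics/s5.png

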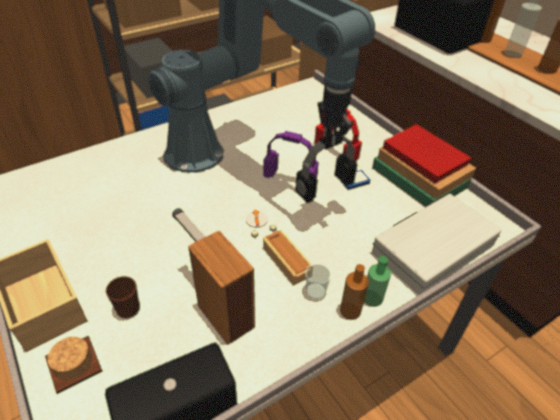

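Headset held level, bottom at about 0.122. I carry it around to the front of the knob, staying clear of the purple one.

```bash
python3 -m jog '[{"delta_pos":[-15,0,0],"spin":0},{"delta_pos":[-45,0,0],"spin":0},{"delta_pos":[-85,0,0],"spin":0},{"delta_pos":[-130,0,0],"spin":0},{"delta_pos":[-175,0,0],"spin":0},{"delta_pos":[-215,-10,0],"spin":0},{"delta_pos":[-245,-40,0],"spin":-1},{"delta_pos":[-275,-75,0],"spin":-2},{"delta_pos":[-305,-100,0],"spin":-3},{"delta_pos":[-345,-115,0],"spin":-4},{"delta_pos":[-385,-118,0],"spin":-5},{"delta_pos":[-425,-115,0],"spin":-5},{"delta_pos":[-455,-112,0],"spin":-5},{"delta_pos":[-472,-110,0],"spin":-5},{"delta_pos":[-479,-110,0],"spin":-5},{"delta_pos":[-479,-110,0],"spin":-5},{"delta_pos":[-479,-110,0],"spin":-5}]'; python3 -c "
from h import *
snap('scene','s6');snap('top','t6');snap('wrist','w6')
go(.5555,-.2495,.3,4.9)
P=cloud('t6').reshape(-1,3)
s=P[(P[:,2]>.04)&(P[:,2]<.30)&(abs(P[:,0]-.41)<.055)&(abs(P[:,1]+.262)<.13)]
for a in (s,): r=cv2.minAreaRect((a[:,:2]*1000).astype(np.float32)); print(len(a),r)
P=cloud('s6').reshape(-1,3)
s=P[(P[:,2]>.04)&(P[:,2]<.26)&(abs(P[:,0]-.41)<.055)&(abs(P[:,1]+.262)<.13)]
for a in (s,): r=cv2.minAreaRect((a[:,:2]*1000).astype(np.float32)); print(len(a),r,a.min(0),a.max(0))
"
```

```text
time_s: 14.0
eef_pos: [0.4109, -0.2609, 0.3008]
eef_rot: [-0.0, 0.676, 0.737, 0.0]
wrist_force: [-1.3, 0.2, -2.1]
opening: 0.358
t 14.15 pos [ 0.4109 -0.2611  0.3009] tooly yaw 4.9 delta [ -0.8 145.    1. ] spin -0.0 f [-1.1 -0.2 -1.9] open 0.356
327 ((406.5047912597656, -179.9199981689453), (50.31343078613281, 70.09050750732422), 59.64020538330078)
1309 ((414.7479248046875, -262.11224365234375), (71.51424407958984, 189.94491577148438), 4.839723587036133) [ 0.37271891 -0.35874579  0.12811921] [ 0.45678857 -0.16535541  0.25972358]
```

View pics/s6.png

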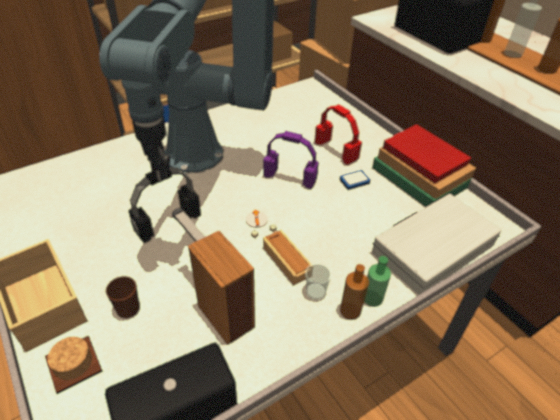

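View pics/w6.png

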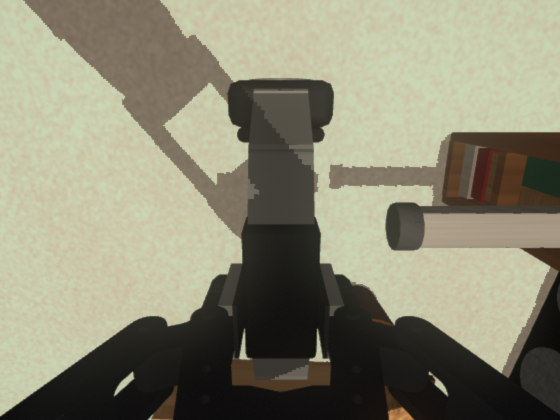

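Straddle line matches: headset yaw is 4.84° and its y is on the rail axis. I advance along the rail and then lower most of the way.

```bash
python3 -m jog '[{"delta_pos":[-1,10,0],"spin":0},{"delta_pos":[-1,30,0],"spin":0},{"delta_pos":[-1,55,0],"spin":0},{"delta_pos":[-1,80,0],"spin":0},{"delta_pos":[-1,105,0],"spin":0},{"delta_pos":[-1,125,0],"spin":0},{"delta_pos":[-1,138,0],"spin":0},{"delta_pos":[-1,143,0],"spin":0},{"delta_pos":[-1,143,0],"spin":0},{"delta_pos":[-1,143,8],"spin":0},{"delta_pos":[-1,143,20],"spin":0},{"delta_pos":[-1,143,32],"spin":0},{"delta_pos":[-1,143,40],"spin":0},{"delta_pos":[-1,143,45],"spin":0},{"delta_pos":[-1,143,45],"spin":0},{"delta_pos":[-1,143,45],"spin":0}]'; python3 -c "
from h import *
snap('scene','s7');snap('wrist','w7')
go(.5555,-.2495,.244,4.9)
im=load('s7')[0]; cv2.imwrite('pics/s7c.png',cv2.resize(im[120:340,110:330],None,fx=2.7,fy=2.7,interpolation=2))
P=cloud('s7').reshape(-1,3)
s=P[(P[:,2]>.06)&(P[:,2]<.15)&(abs(P[:,0]-.55)<.055)&(abs(P[:,1]+.25)<.13)]
r=cv2.minAreaRect((s[:,:2]*1000).astype(np.float32)); print(len(s),r,s.min(0),s.max(0))
"
```

```text
time_s: 16.15
eef_pos: [0.5536, -0.2508, 0.2562]
eef_rot: [0.0, 0.677, 0.736, 0.0]
wrist_force: [0.6, -0.1, -2.1]
opening: 0.352
t 16.25 pos [ 0.5536 -0.2508  0.2563] tooly yaw 4.84 delta [ 1.2  2.  12.3] spin -0.1 f [ 0.1  0.4 -1.7] open 0.36
327 ((562.7267456054688, -271.720458984375), (64.5804443359375, 150.9400177001953), 3.975536823272705) [ 0.52529521 -0.34810984  0.08291968] [ 0.59901785 -0.19864474  0.14962151]
```

View pics/s7c.png

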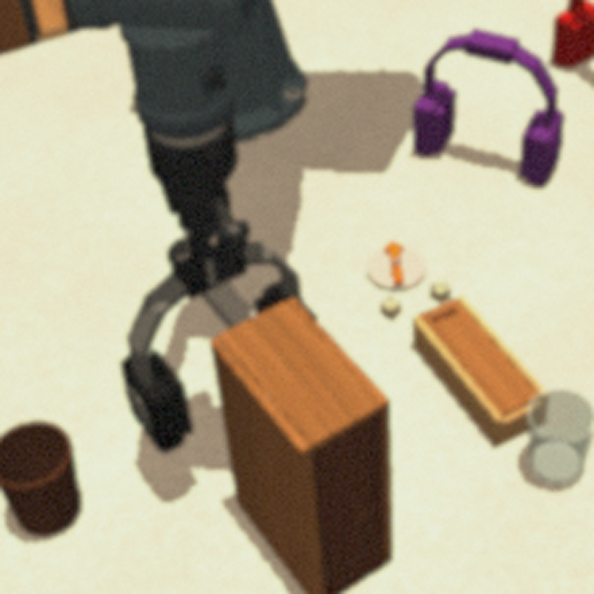

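View pics/w7.png

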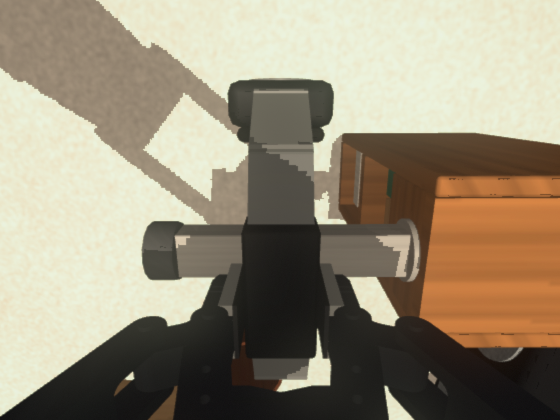

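The crown is centred over the rail, with a cup on each side. Final slow lowering, watching the force.

```bash
python3 -m jog '[{"delta_pos":[1,2,3],"spin":0},{"delta_pos":[1,2,5],"spin":0},{"delta_pos":[1,2,7],"spin":0},{"delta_pos":[1,2,8.5],"spin":0},{"delta_pos":[1,2,10],"spin":0},{"delta_pos":[1,2,10],"spin":0}]'; python3 -m jog '[{"delta_pos":[0,0,1],"spin":0},{"delta_pos":[0,0,1],"spin":0}]';  python3 -m jog '[{"delta_pos":[0,0,0.7],"spin":0},{"delta_pos":[0,0,0.7],"spin":0}]'
```

```text
time_s: 17.0
eef_pos: [0.5552, -0.2495, 0.2456]
eef_rot: [-0.0, 0.677, 0.736, -0.0]
wrist_force: [-0.6, 0.3, -1.6]
opening: 0.354
time_s: 17.25
eef_pos: [0.5553, -0.2495, 0.2447]
eef_rot: [-0.0, 0.677, 0.736, 0.0]
wrist_force: [0.3, -0.3, -1.6]
opening: 0.353
time_s: 17.5
eef_pos: [0.5553, -0.2495, 0.244]
eef_rot: [-0.0, 0.677, 0.736, 0.0]
wrist_force: [-0.1, 0.1, -2.4]
opening: 0.354
```

```bash
for i in 1 2 3; do python3 -m jog '[{"delta_pos":[0,0,0.7],"spin":0},{"delta_pos":[0,0,0.7],"spin":0}]' | egrep 'pos|force'; done
```

```text
eef_pos: [0.5553, -0.2496, 0.2435]
wrist_force: [-0.1, 0.8, -1.3]
eef_pos: [0.5554, -0.2496, 0.2434]
wrist_force: [-2.0, 1.8, 3.8]
eef_pos: [0.5557, -0.2496, 0.2434]
wrist_force: [-1.8, 2.0, 7.3]
```

```bash
python3 -m jog '[{"delta_pos":[0,0,-1],"spin":0},{"delta_pos":[0,0,-1],"spin":0},{"delta_pos":[0,0,-1],"spin":0}]' && python3 -m jog '[{"delta_pos":[0,0,0],"spin":0},{"delta_pos":[0,0,0],"spin":0},{"delta_pos":[0,0,0],"spin":0},{"delta_pos":[0,0,0],"spin":0},{"delta_pos":[0,0,0],"spin":0}]' 0.4 ; python3 -c "
from h import *
snap('wrist','w8');go(.5555,-.2495,.244,4.9)"
```

```text
time_s: 18.62
eef_pos: [0.5557, -0.2496, 0.2434]
eef_rot: [0.0, 0.677, 0.736, 0.0]
wrist_force: [0.5, 1.9, 5.1]
opening: 0.357
time_s: 19.25
eef_pos: [0.5553, -0.2495, 0.2429]
eef_rot: [-0.0, 0.677, 0.736, -0.0]
wrist_force: [-0.7, 0.2, 0.3]
opening: 0.599
t 19.3 pos [ 0.5553 -0.2495  0.243 ] tooly yaw 4.83 delta [ 0.   0.2 -1. ] spin -0.1 f [ 0.2 -0.9 -0.3] open 0.601
```

View pics/w8.png

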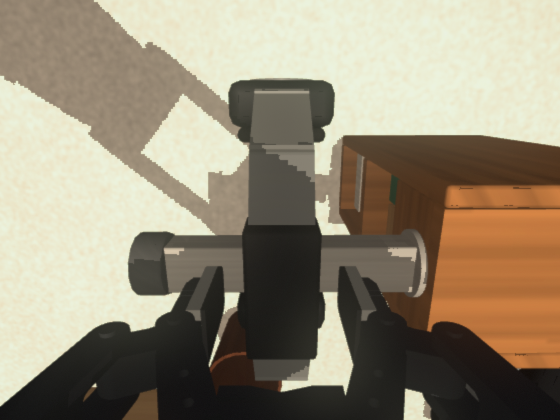

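The jaws are clear of the crown on both sides and the headset is hanging. I rise straight up.

```bash
python3 -m jog '[{"delta_pos":[0,0,-4],"spin":0},{"delta_pos":[0,0,-12],"spin":0},{"delta_pos":[0,0,-25],"spin":0},{"delta_pos":[0,0,-50],"spin":0},{"delta_pos":[0,0,-90],"spin":0},{"delta_pos":[0,0,-130],"spin":0},{"delta_pos":[0,0,-150],"spin":0},{"delta_pos":[0,0,-150],"spin":0},{"delta_pos":[0,0,-150],"spin":0},{"delta_pos":[0,0,-150],"spin":0},{"delta_pos":[0,0,-150],"spin":0},{"delta_pos":[0,0,-150],"spin":0}]'; python3 -c "
from h import *
snap('wrist','w9');snap('scene','s9');go(.5555,-.2495,.244,4.9)
im=load('s9')[0]; cv2.imwrite('pics/s9c.png',cv2.resize(im[120:340,110:330],None,fx=2.7,fy=2.7,interpolation=2))
P=cloud('w9').reshape(-1,3)
for n,z0,z1,x1 in(('crown',.251,.265,.595),('top',.245,.2535,2),('knob',.236,.2435,.51)):
    s=P[(P[:,2]>z0)&(P[:,2]<z1)&(P[:,0]<x1)&(P[:,0]>(.6 if n=='top' else 0))&(abs(P[:,1]+.24)<.1)]
    if len(s)>4: r=cv2.minAreaRect((s[:,:2]*1000).astype(np.float32)); print(n,len(s),s.mean(0).round(4),np.round(r[0],1),np.round(r[1],1),round(r[2],1),s[:,2].std())
"
```

```text
time_s: 20.8
eef_pos: [0.5552, -0.2495, 0.3925]
eef_rot: [-0.0, 0.677, 0.736, -0.0]
wrist_force: [-0.6, -0.9, 0.1]
opening: 0.602
t 20.9 pos [ 0.5553 -0.2495  0.3928] tooly yaw 4.84 delta [-1.000e-01  3.000e-01  1.488e+02] spin -0.1 f [-0.6 -0.2  0.2] open 0.599
crown 2737 [ 0.5552 -0.2497  0.2573] [ 555.2 -251. ] [32.  61.4] 5.3 0.0009219360597055329
top 18267 [ 0.6952 -0.2341  0.2504] [ 694.8 -236.4] [154.4  89.8] 4.8 0.0008335101601720019
knob 573 [ 0.494  -0.2534  0.2397] [ 497.2 -253.6] [26.2 25.6] 5.1 0.0021303385978031536
```

View pics/w9.png

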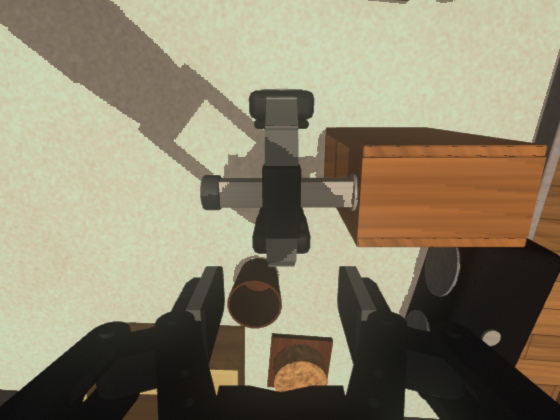

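View pics/s9c.png

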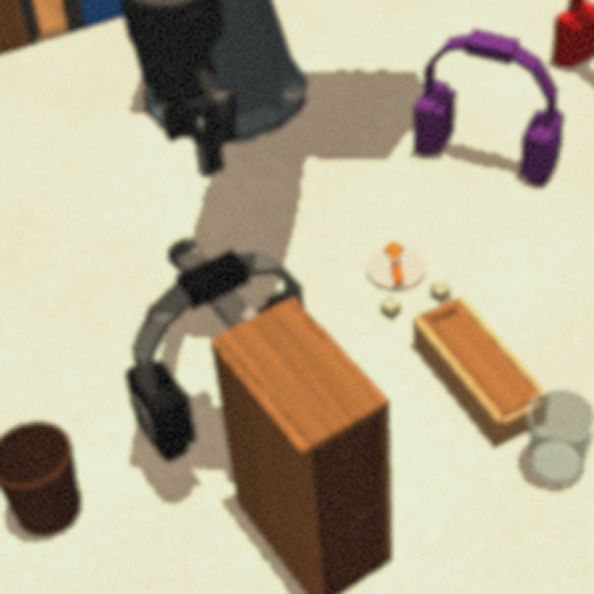

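```bash
python3 -c "
from bench import ctrl
print(ctrl.hand_in())"
```

```text
the job is handed in; nothing more can be done
None
```

The headset is hung on the pulled-out rail and the job is handed in. It took about 21 s of the 67 s allowed; the hand-in reports no verdict.

- **Rail:** I gripped the knob and pulled until the force rose to about 12 N, well above the 2.5 N of friction, so it was at its stop. Camera views put the knob's travel at about 92 mm, against the 85 mm needed. The final view read the knob about 1.5 mm nearer the cubby than right after the pull, from a different viewpoint, which still leaves about 90 mm.
- **Headset:** I gripped the black/grey one by its crown, brought it in along the rail from the knob end, and lowered it in steps of 1 mm or less. The last reading before release was 7 N at the wrist.
- **Final checks:**
  - The crown's centre is within about 2 mm of the hang point.
  - The top of the crown is at 257.3 mm, which puts its underside at about 235 mm, on the rail.
  - Its yaw is 5.3° against the rail's 4.9°, and its top is level.
  - There is one ear cup on each side of the rail.
  - The gripper is about 14 cm above everything and the wrist force is near zero.
- **Other things on the tray:** in the final pictures the dice cup, spinner, dice, domino box and tumbler look unmoved. The card box was outside the final views; it looked in place in the scene picture at about 14 s, and the arm did not go near it after that. I did not measure any of these positions.

I did not take a second picture to measure the headset's speed. It had about 1.5 s to settle before the last views. No check failed.

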